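Put away the pile of microscopy supplies

TASK

The pile of slide-work supplies has to be put away: take it apart from the top down, one thing at a time, and set each straight into the bench tray of its own shape and size (the cover-glass box in the small square tray, the round dish in the round tray, the slide box in the middle-sized tray, the tip box in the long tray). Each must end upright, lying flat on its tray's floor, inside the walls, and let go; carry and set everything down without dropping it, and do not disturb the bottle and the beaker.

Things in the scene. Friction and masses are not known exactly. Their poses are not given: they have to be found in the camera images.
- tip_box: pipette-tip box, lowest of the pile: a closed plastic block 122 (x) x 66 (y) x 48 mm (z), white below, dull pink lid fixed on; about 0.18 kg. Origin: centre of its underside. z up, x along its long side.
- slide_box: closed brown cardboard box of glass slides, second in the pile, on the tip box: 84 (x) x 58 (y) x 34 mm (z), about 0.2 kg. Origin: centre of its underside. z up, x along its long side.
- round_dish: round stainless-steel dish with its lid fixed on, third in the pile, on the slide box: a plain cylinder 54 mm across, 28 mm high, about 0.12 kg. Origin: centre of its underside. z up.
- cover_box: small white square plastic box of cover glasses, top of the pile, on the round dish: 30 x 30 x 28 mm high, about 0.06 kg. Origin: centre of its underside. z up, x and y along its sides. All four things of the pile lie loose, centred on one another to about 3 mm; the slide box lies nearly square to the tip box, the upper two are turned anyhow.
- long_tray: long rectangular tray, white with a dark floor, fixed to the bench; the place of the tip box. Origin: centre of its underside, on the bench. Floor 5 mm above the bench, wall 5 mm thick with its top 12 mm above the bench, 140 (x) x 84 mm (y) inside, about 9 mm of room round the tip box. x along its long side.
- middle_tray: middle-sized rectangular tray, white with a dark floor, fixed to the bench; the place of the slide box. Origin: centre of its underside, on the bench. Floor 5 mm above the bench, wall 5 mm thick with its top 12 mm above the bench, 102 (x) x 76 mm (y) inside, about 9 mm of room round the slide box. x along its long side.
- round_tray: round tray, white with a dark floor, fixed to the bench; the place of the round dish. Origin: centre of its underside, on the bench. Floor 5 mm above the bench, wall 5 mm thick with its top 12 mm above the bench, 72 mm across inside, about 9 mm of room round the round dish. z up.
- small_tray: small square tray, white with a dark floor, fixed to the bench; the place of the cover-glass box. Origin: centre of its underside, on the bench. Floor 5 mm above the bench, wall 5 mm thick with its top 12 mm above the bench, 48 x 48 mm inside, about 9 mm of room round the cover-glass box. x and y along its sides.
- bottle: amber glass jar with a blue cap, 62 mm across, 130 mm high, standing near the work, loose; to be left alone. Origin: centre of its underside.
- beaker: white open beaker, 68 mm across, 85 mm high, standing near the work, loose; to be left alone. Origin: centre of its underside.
Mind the look-alikes: they are no part of the job. Of the things that look like the round_dish, the largest one is meant.

How it is judged:
By the outcome, as a careful person would: the job done as asked, in the order asked, and still so for the second after the job is handed in, with the robot touching nothing.
It also fails if it takes over 120 s, if anything falls off the work surface, if the arm or the gripper's body presses on something with over 40 N, if the wrist force passes 120 N, or if a joint passes its speed limit or range.

ROBOT

A 7-joint arm with a two-finger parallel gripper is mounted at the origin on the work surface. World frame = base frame: x ahead of the robot, y to its left, z up, the work surface at z = 0. Lengths are in m, angles in rad, forces in N, time in s.
With the tool pointing down it reaches from about 0.4 to 0.85 m from the base axis. Payload 4.5 kg.
Tool frame: the origin (TCP) lies midway between the tips of the shut fingers; the grasp point (between the pads) lies 19 mm behind it; z points along the fingers, y is the line along which they close (so a half turn about z gives the same grasp; the last joint's range is limited). The gripper opens to 88 mm and grips with 3 to 60 N. Pads are 18 mm wide; open, the fingers measure 123 mm over their backs; the gripper's body (75 mm by 187 mm) begins 45 mm behind the grasp point.
Start: joints at [1.324, 0.689, -0.195, 1.565, 0.157, 0.902, -0.215], TCP at [0.173, -0.601, 0.239] pointing down, gripper open.
Joint ranges: [-3.01, 3.01], [-0.46, 2.08], [-1.47, 1.51], [0.13, 2.56], [-1, 4.14], [0.04, 2.09], [-2.66, 2.66]. Speed limits (rad/s): [2.57, 2.57, 3.14, 3.14, 3.14, 3.14, 3.14].

INTERFACE

Orientations are given as a unit quaternion [w, x, y, z].
In Python, from workcell import sense, camera, calibration, job_done, boxes_of gives the robot as it stands.
- The arm moves only by the tool send_rows, never from a script. Its argument "targets" is a list that holds one entry, the list of rows, each a list of 7 numbers: the shift along the tool's x, y, z in m, then the turn, a rotation vector about the tool's x, y, z in rad, then the finger opening in m, from 0 to 0.0881. A call has 1 to 20 rows; each row is the pose to reach, as a shift and turn from the pose commanded when the call began, along the tool's axes at that moment; what a row does not reach only later rows make up. A row lasts 1/10 s, in which the tool goes at most 50 mm and 8.59 degrees, less where a joint would pass 70% of its speed; a pose out of reach is approached as far as the arm can. A call with a gripper value outside its range is refused whole. The fingers move at their own pace and stop on an object; the grip force is fixed at half the most. Time passes only in rows, so rows that repeat a pose let the fingers close. It gives the time, the measured TCP pose, the force, the opening and the grip force at its end, in the units of the state.
- sense(): the state, without advancing time (a new reading comes with each control period).
- camera(name): name is "side" or "top"; returns the picture (384x512x3 uint8, red, green, blue); there is no depth.
- calibration(name): a dict with "camera_matrix" (3x3 intrinsics, pixels), "R" (3x3) and "t" (3): a world point X has camera coordinates R X + t. Camera axes: x right, y down, z forward; pixel columns grow to the right and rows downward; lengths in m; the calibration is good to about 2 mm. A picture is of the moment at which its call begins. calibration takes no time and is no camera call.
- job_done(): hands the job in; it is judged then, once.
Trained networks look in the newest picture that a camera, given by its name, has taken for a name from the list of things; names that differ only in an ending like _2 or _b are one class to them, and where a whole thing is asked for, a point or a joint stands for the part that bears it (a point fixed in the world has none). Each returns a list of dicts, best first, with "p" (0 to 1); they miss things now and then, are a little off and sometimes report something else, mostly with a low value. They report only what shows in the picture. A call takes as long as a camera call. They do not tell look-alikes from the thing itself.
- boxes_of(camera, name): "location" ([x, y, z] in m, in world coordinates, good to about 4 mm: the middle of the surface that is visible of it).
The state is a dict: "time_s": time; "q": joint angles; "dq": joint speeds; "joint_efforts": joint torques, N m; "ee_pos": TCP position; "ee_rot": TCP orientation; "ft_force": force on the tool from outside, world axes, zero at the start; "torque": the same for the moment, N m; "finger_gap": finger opening in m; "grip_force": force on a finger pad.
Only numpy, scipy, OpenCV 4.12 (cv2) and the standard library are available. Lean on these libraries where they do the work, as an engineer would, in place of code of your own. Each camera call takes 0.05 s, during which the arm holds its last target. There are 200 camera calls.

## Working session

There is one attempt and no reset: what is moved stays moved. The work goes in short steps, Python scripts to look and compute and a tool call to move; the robot and the scene stay as the last step left them, time stands still between calls to the robot, and variables do not carry over. Pictures are saved under pics/ and viewed, at most 14 in all, crops included, and the job is handed in when it is done.

Besides the shell and the picture viewer there is one more tool, called in YAML: its name, and indented under it one key for each argument. send_rows: Moves the arm, as the interface text tells. Its arguments: {"type":"object","properties":{"targets":{"type":"array","items":{"type":"array","items":{"type":"array","items":{"type":"number"}}}}},"required":["targets"]}

```bash
mkdir -p pics
cat > h.py <<'E'
import numpy as np,cv2
from workcell import *
def snap(c,n):
    im=camera(c); cv2.imwrite(f'pics/{n}.png',im[...,::-1]); return im
def proj(c,X):
    k=calibration(c); p=np.array(k['R'])@np.array(X)+np.array(k['t']); u=np.array(k['camera_matrix'])@p; return u[:2]/u[2]
def back(c,uv,z):
    k=calibration(c); R=np.array(k['R']); t=np.array(k['t']); d=R.T@np.linalg.solve(np.array(k['camera_matrix']),[uv[0],uv[1],1]); o=-R.T@t
    return o+d*(z-o[2])/d[2]
E
python3 - <<'E'
from h import *
a=snap('top','t0');b=snap('side','s0')
s=sense();print(s['ee_pos'],s['ee_rot'],s['finger_gap'],s['time_s'])
for c in ('top','side'):
    k=calibration(c);print(c,-np.array(k['R']).T@np.array(k['t']))
    for n in 'tip_box slide_box round_dish cover_box long_tray middle_tray round_tray small_tray bottle beaker'.split():
        print(n,[(np.round(d['location'],3).tolist(),round(d['p'],2),proj(c,d['location']).round().astype(int).tolist()) for d in boxes_of(c,n)[:4]])
E
```

```text
[ 0.17300608 -0.60000307  0.23801845] [-7.74039809e-04  9.90153175e-01  1.39985953e-01 -1.53027506e-04] 0.08815934987427983 0.1
top [0.46477316 0.0028053  1.39695877]
tip_box [([0.61, -0.112, 0.048], 0.9, [293, 179])]
slide_box [([0.629, -0.11, 0.083], 0.68, [294, 172])]
round_dish [([0.635, -0.114, 0.112], 0.71, [296, 169]), ([0.674, -0.015, 0.017], 0.66, [262, 161]), ([0.65, -0.237, 0.022], 0.64, [332, 168])]
cover_box []
long_tray [([0.435, 0.012, 0.004], 0.55, [254, 236])]
middle_tray [([0.632, 0.125, 0.009], 0.96, [218, 174])]
round_tray [([0.462, -0.254, 0.006], 0.72, [338, 227])]
small_tray [([0.465, 0.237, 0.006], 0.93, [183, 226])]
bottle [([0.658, -0.345, 0.13], 0.68, [376, 160])]
beaker [([0.678, 0.364, 0.045], 0.59, [141, 158]), ([0.463, 0.233, 0.006], 0.43, [184, 227])]
side [ 0.53847578 -0.74867991  0.7741409 ]
tip_box [([0.63, -0.146, 0.038], 0.61, [291, 246])]
slide_box [([0.633, -0.132, 0.078], 0.76, [292, 230])]
round_dish [([0.635, -0.14, 0.11], 0.68, [294, 224]), ([0.461, -0.252, 0.006], 0.58, [220, 293]), ([0.655, -0.241, 0.023], 0.51, [305, 282]), ([0.684, -0.012, 0.019], 0.47, [305, 211])]
cover_box [([0.639, -0.135, 0.139], 0.59, [296, 213])]
long_tray [([0.436, 0.012, 0.01], 0.95, [214, 210])]
middle_tray [([0.634, 0.124, 0.01], 0.94, [283, 181])]
round_tray [([0.461, -0.256, 0.006], 0.94, [220, 295]), ([0.631, -0.133, 0.077], 0.26, [291, 231])]
small_tray [([0.469, 0.237, 0.011], 0.49, [228, 160])]
bottle [([0.657, -0.38, 0.104], 0.81, [319, 320])]
beaker [([0.672, 0.337, 0.06], 0.84, [289, 127])]
```

View pics/t0.png

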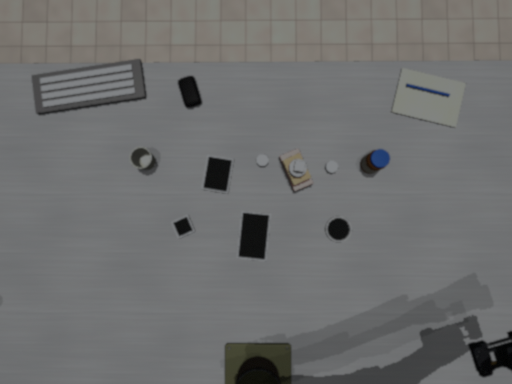

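View pics/s0.png

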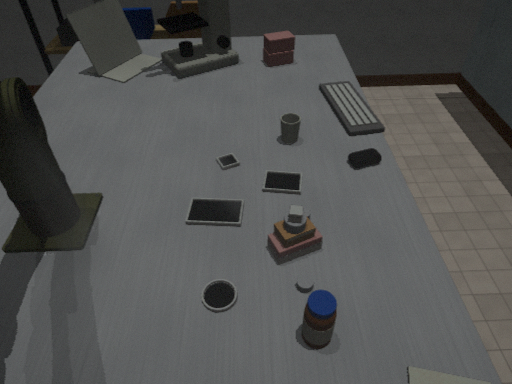

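The top view shows the pile at px (296,170), with trays at long (254,236), middle (218,174), round (338,229) and small (183,226). The dish candidates are (296,169) in the pile, and the small ones at (262,161) and (332,168). The pile dish sits under the cover box on the slide box and looks the largest. I'll confirm that in an enlarged crop.

Run:
```python
from h import *
t=cv2.imread('pics/t0.png');s=cv2.imread('pics/s0.png')
a=cv2.resize(t[140:200,250:345],(800,505),interpolation=cv2.INTER_CUBIC)[:,:]
b=cv2.resize(s[195:300,260:330],(400,600),interpolation=cv2.INTER_CUBIC)
o=np.zeros((600,800,3),np.uint8);o[:300,:475]=cv2.resize(t[140:200,250:345],(475,300),interpolation=cv2.INTER_CUBIC)
o[300:,:475]=cv2.resize(t[145:195,260:339],(475,300),interpolation=cv2.INTER_CUBIC)
o[:480,480:]=cv2.resize(s[200:305,260:330],(320,480),interpolation=cv2.INTER_CUBIC)
cv2.imwrite('pics/c0.png',o)
# tray floors: dark blobs
g=cv2.cvtColor(t,cv2.COLOR_BGR2GRAY)
m=(g<50).astype(np.uint8)
for n,p in dict(long=(254,236),mid=(218,174),rnd=(338,229),small=(183,226)).items():
    l=cv2.connectedComponents(m)[1]; mm=(l==l[p[1],p[0]])
    v,u=np.nonzero(mm); P=np.array([back('top',(x,y),.005)[:2] for x,y in zip(u,v)])
    r=cv2.minAreaRect((P*1000).astype(np.float32)); print(n,len(u),P.mean(0).round(4),r)
```

```text
long 1041 [0.4361 0.0127] ((436.11553955078125, 12.660835266113281), (77.68824768066406, 134.25440979003906), 84.31195831298828)
mid 643 [0.634  0.1284] ((634.0224609375, 128.43136596679688), (69.20801544189453, 95.96400451660156), 80.53596496582031)
rnd 329 [ 0.4578 -0.256 ] ((458.2237854003906, -255.3115234375), (63.19217300415039, 59.975650787353516), 89.9573974609375)
small 171 [0.4658 0.2383] ((465.9323425292969, 238.37109375), (41.4984016418457, 41.73092269897461), 23.74367332458496)
```

View pics/c0.png

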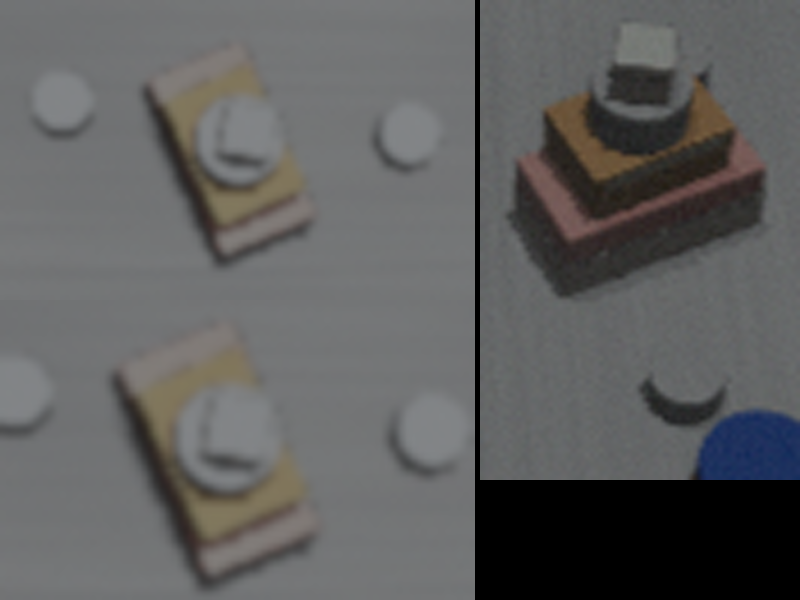

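The crop confirms it: the pile dish (298,168) is wider than either lone dish (262,161 and 332,168) and carries the cover box. I'll work out the pile poses from the corners.

Run:
```python
from h import *
S=lambda p:(260+(p[0]-480)/4.571-.4,200+p[1]/4.571-.4)
T=lambda p:(250+p[0]/5-.4,140+p[1]/5-.4)
def show(n,c,pts,z):
    f=S if c=='side' else T
    P=np.array([back(c,f(p),z)[:2] for p in pts])*1000
    e=np.diff(np.vstack([P,P[:1]]),axis=0)
    print(n,c,'ctr',P.mean(0).round(1),'edges',np.hypot(*e.T).round(0),'ang',np.degrees(np.arctan2(e[:,1],e[:,0])).round(0)%180)
show('cover','side',[(618,28),(676,30),(672,72),(610,68)],.138)
show('slide','side',[(545,110),(690,72),(735,132),(597,180)],.082)
show('tip','side',[(517,168),(710,105),(765,170),(570,240)],.048)
show('slide','top',[(165,95),(245,65),(305,190),(212,225)],.082)
show('tip','top',[(150,82),(238,42),(315,212),(222,250)],.048)
print('dish',back('top',T((240,140)),.110))
print('cover',back('top',T((240,128)),.138))
```

```text
cover side ctr [ 638.9 -125.1] edges [29. 30. 31. 29.] ang [174.  79. 172.  77.]
slide side ctr [ 641.  -123.9] edges [83. 48. 80. 55.] ang [ 17. 112.  21. 115.]
tip side ctr [ 642.2 -126.8] edges [117.  54. 116.  56.] ang [ 20. 115.  22. 116.]
slide top ctr [ 640.1 -116.9] edges [52. 84. 60. 84.] ang [111.  25. 111.  19.]
tip top ctr [ 643.  -119.7] edges [ 60. 116.  62. 114.] ang [114.  24. 112.  23.]
dish [ 0.63848836 -0.11930753  0.11      ]
cover [ 0.64171116 -0.11670943  0.138     ]
```

```bash
cat >> h.py <<'E'
def st():
    s=sense(); q=s['ee_rot']; w,x,y,z=q
    psi=np.arctan2(2*(x*y+w*z),1-2*(y*y+z*z)); return s,np.array(s['ee_pos']),psi
def go(x,y,z,yaw):
    s,p,psi=st(); d=np.array([x,y,z])-p; c,n=np.cos(psi),np.sin(psi)
    a=(np.radians(yaw)-psi+np.pi)%(2*np.pi)-np.pi
    print('t',round(s['time_s'],2),'pos',p.round(4),'yaw',np.degrees(psi).round(2),'gap',round(s['finger_gap'],4),'F',np.round(s['ft_force'],1))
    print('shift',np.round([c*d[0]+n*d[1],n*d[0]-c*d[1],-d[2]],4),'rz',round(-a,4))
E
python3 -c "
from h import *
go(.640,-.121,.25,-10)"
```

```text
t 1.1 pos [ 0.1733 -0.6005  0.2387] yaw 16.09 gap 0.0883 F [ 0.1 -0.8 -0.6]
shift [ 0.5814 -0.3314 -0.0113] rz 0.4554
```

send_rows:
  targets:
    - [[0.03, -0.015, -0.02, 0, 0, 0.02, 0.088], [0.581, -0.331, -0.012, 0, 0, 0.455, 0.088], [0.581, -0.331, -0.012, 0, 0, 0.455, 0.088], [0.581, -0.331, -0.012, 0, 0, 0.455, 0.088], [0.581, -0.331, -0.012, 0, 0, 0.455, 0.088], [0.581, -0.331, -0.012, 0, 0, 0.455, 0.088], [0.581, -0.331, -0.012, 0, 0, 0.455, 0.088], [0.581, -0.331, -0.012, 0, 0, 0.455, 0.088], [0.581, -0.331, -0.012, 0, 0, 0.455, 0.088], [0.581, -0.331, -0.012, 0, 0, 0.455, 0.088], [0.581, -0.331, -0.012, 0, 0, 0.455, 0.088], [0.581, -0.331, -0.012, 0, 0, 0.455, 0.088], [0.581, -0.331, -0.012, 0, 0, 0.455, 0.088], [0.581, -0.331, -0.012, 0, 0, 0.455, 0.088], [0.581, -0.331, -0.012, 0, 0, 0.455, 0.088], [0.581, -0.331, -0.012, 0, 0, 0.455, 0.088], [0.581, -0.331, -0.012, 0, 0, 0.455, 0.088], [0.581, -0.331, -0.012, 0, 0, 0.455, 0.088], [0.581, -0.331, -0.012, 0, 0, 0.455, 0.088], [0.581, -0.331, -0.012, 0, 0, 0.455, 0.088]]

```text
time_s: 3.1
ee_pos: [0.6394, -0.1224, 0.2509]
ee_rot: [0.0, 0.996, -0.088, 0.0]
ft_force: [0.7, 1.1, 0.6]
finger_gap: 0.0876
grip_force: 0.0
```

```bash
python3 -c "
from h import *
go(.640,-.121,.175,-10)
a=snap('side','s1')[130:270,225:365];b=snap('top','t1')[130:210,246:346]
o=np.zeros((400,800,3),np.uint8);o[:,:400]=cv2.resize(a,(400,400),interpolation=2);o[:320,400:]=cv2.resize(b,(400,320),interpolation=2)
cv2.imwrite('pics/c1.png',o[...,::-1])"
```

```text
t 3.1 pos [ 0.6394 -0.1224  0.2509] yaw -10.06 gap 0.0876 F [0.7 1.1 0.6]
shift [ 0.0004 -0.0015  0.0759] rz -0.001
```

View pics/c1.png

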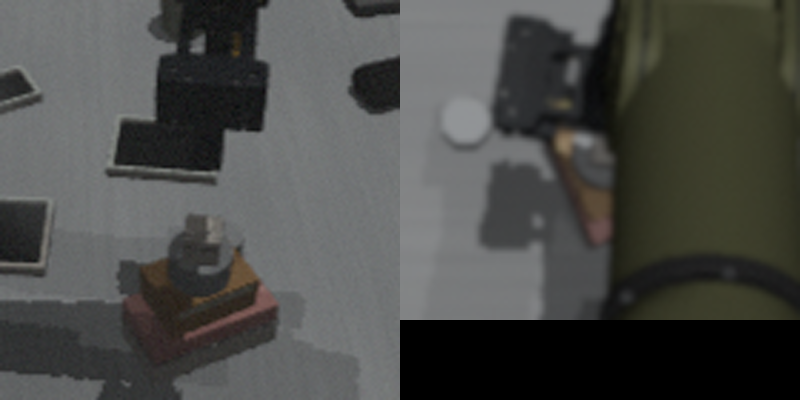

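The crop shows the gripper open and square above the cover box (205,230 in the crop), with the pile intact. Descending.

send_rows:
  targets:
    - [[0, -0.001, 0.03, 0, 0, 0, 0.088], [0, -0.001, 0.06, 0, 0, 0, 0.088], [0, -0.001, 0.09, 0, 0, 0, 0.088], [0, -0.001, 0.11, 0, 0, 0, 0.088], [0, -0.001, 0.12, 0, 0, 0, 0.088], [0, -0.001, 0.13, 0, 0, 0, 0.088], [0, -0.001, 0.13, 0, 0, 0, 0.088], [0, -0.001, 0.13, 0, 0, 0, 0.088]]

```text
time_s: 4.0
ee_pos: [0.6405, -0.1207, 0.1215]
ee_rot: [0.0, 0.996, -0.087, 0.001]
ft_force: [-0.0, -0.0, 0.2]
finger_gap: 0.088
grip_force: 0.0
```

send_rows:
  targets:
    - [[0, 0, 0, 0, 0, 0, 0.06], [0, 0, 0, 0, 0, 0, 0.05], [0, 0, 0, 0, 0, 0, 0.042], [0, 0, 0, 0, 0, 0, 0.038], [0, 0, 0, 0, 0, 0, 0.034], [0, 0, 0, 0, 0, 0, 0.03], [0, 0, 0, 0, 0, 0, 0.026], [0, 0, 0, 0, 0, 0, 0.02], [0, 0, 0, 0, 0, 0, 0.02], [0, 0, 0, 0, 0, 0, 0.02], [0, 0, 0, 0, 0, 0, 0.02]]

```text
time_s: 5.1
ee_pos: [0.6399, -0.1205, 0.1207]
ee_rot: [0.0, 0.996, -0.087, 0.0]
ft_force: [0.2, -1.1, 0.4]
finger_gap: 0.0299
grip_force: 30.0
```

```bash
python3 -c "
from h import *
go(.466,.238,.20,24)
a=snap('side','s2')[160:270,240:350]
cv2.imwrite('pics/c2.png',cv2.resize(a,(550,550),interpolation=2)[...,::-1])"
```

```text
t 5.1 pos [ 0.6399 -0.1205  0.1207] yaw -9.98 gap 0.0299 F [ 0.2 -1.1  0.4]
shift [-0.2334 -0.3229 -0.0793] rz -0.5931
```

View pics/c2.png

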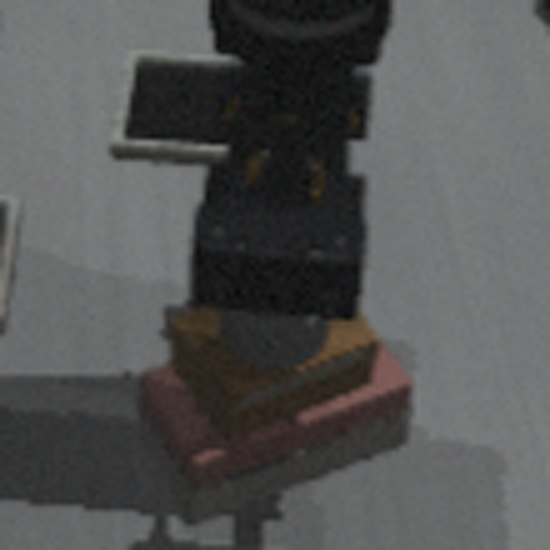

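Gripped at a 29.9 mm gap, with the pile still in place. Lift and carry.

send_rows:
  targets:
    - [[0, 0, -0.01, 0, 0, 0, 0.02], [0, 0, -0.03, 0, 0, 0, 0.02], [0, 0, -0.055, 0, 0, 0, 0.02], [-0.01, -0.015, -0.08, 0, 0, -0.03, 0.02], [-0.03, -0.04, -0.08, 0, 0, -0.08, 0.02], [-0.055, -0.075, -0.08, 0, 0, -0.15, 0.02], [-0.08, -0.11, -0.08, 0, 0, -0.22, 0.02], [-0.105, -0.145, -0.08, 0, 0, -0.29, 0.02], [-0.13, -0.18, -0.08, 0, 0, -0.36, 0.02], [-0.155, -0.215, -0.08, 0, 0, -0.43, 0.02], [-0.18, -0.25, -0.08, 0, 0, -0.49, 0.02], [-0.205, -0.285, -0.08, 0, 0, -0.54, 0.02], [-0.222, -0.31, -0.08, 0, 0, -0.58, 0.02], [-0.231, -0.32, -0.08, 0, 0, -0.593, 0.02], [-0.2335, -0.323, -0.08, 0, 0, -0.593, 0.02], [-0.2335, -0.323, -0.08, 0, 0, -0.593, 0.02], [-0.2335, -0.323, -0.08, 0, 0, -0.593, 0.02]]

```text
time_s: 6.85
ee_pos: [0.467, 0.2359, 0.2008]
ee_rot: [0.001, 0.979, 0.206, 0.0]
ft_force: [0.3, 0.2, -0.9]
finger_gap: 0.0301
grip_force: 30.0
```

```bash
python3 -c "
from h import *
go(.466,.238,.0165,24)
a=snap('side','s3')[70:290,190:340]
cv2.imwrite('pics/c3.png',cv2.resize(a,(409,600),interpolation=2)[...,::-1])
for n in('round_dish','slide_box','tip_box'):
  for d in boxes_of('side',n)[:2]:print(n,np.round(d['location'],3),d['p'])
"
```

```text
t 6.85 pos [0.467  0.2359 0.2008] yaw 23.78 gap 0.0301 F [ 0.3  0.2 -0.9]
shift [-1.000e-04 -2.400e-03  1.843e-01] rz -0.0038
round_dish [ 0.656 -0.243  0.021] 0.67
round_dish [ 0.64  -0.131  0.112] 0.66
tip_box [ 0.633 -0.143  0.036] 0.64
```

View pics/c3.png

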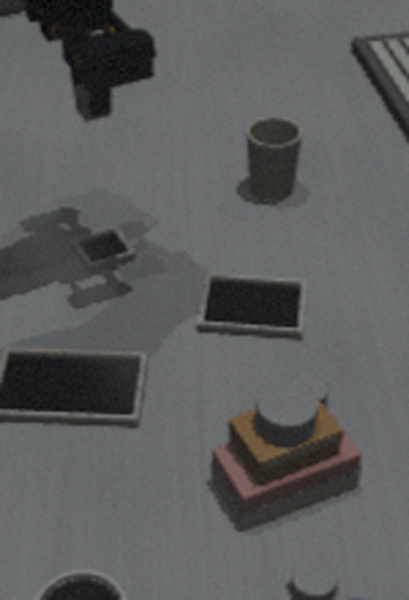

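The dish is still on the pile, and the box is held above the small tray. Lowering.

send_rows:
  targets:
    - [[0, -0.001, 0.03, 0, 0, 0, 0.02], [0, -0.001, 0.07, 0, 0, 0, 0.02], [0, -0.001, 0.11, 0, 0, 0, 0.02], [0, -0.001, 0.14, 0, 0, 0, 0.02], [0, -0.001, 0.16, 0, 0, 0, 0.02], [0, -0.001, 0.172, 0, 0, 0, 0.02], [0, -0.001, 0.178, 0, 0, 0, 0.02], [0, -0.001, 0.181, 0, 0, 0, 0.02], [0, -0.001, 0.182, 0, 0, 0, 0.02], [0, -0.001, 0.182, 0, 0, 0, 0.02], [0, -0.001, 0.182, 0, 0, 0, 0.02]]

```text
time_s: 8.15
ee_pos: [0.466, 0.2392, 0.0194]
ee_rot: [-0.0, 0.978, 0.208, 0.001]
ft_force: [0.2, -0.4, -0.5]
finger_gap: 0.0298
grip_force: 30.0
```

```bash
python3 -c "
from h import *
go(.466,.238,.0157,24)
a=snap('side','s4')[110:190,190:270];camera('top');go(.466,.238,.0157,24)
cv2.imwrite('pics/c4.png',cv2.resize(a,(480,480),interpolation=2)[...,::-1])
"
```

```text
t 8.15 pos [0.466  0.2392 0.0194] yaw 23.99 gap 0.0298 F [ 0.2 -0.4 -0.5]
shift [-0.0005  0.0011  0.0037] rz -0.0001
t 8.25 pos [0.4658 0.2391 0.0192] yaw 23.99 gap 0.0303 F [ 0.2  1.  -0.6]
shift [-0.0003  0.0011  0.0035] rz -0.0001
```

View pics/c4.png

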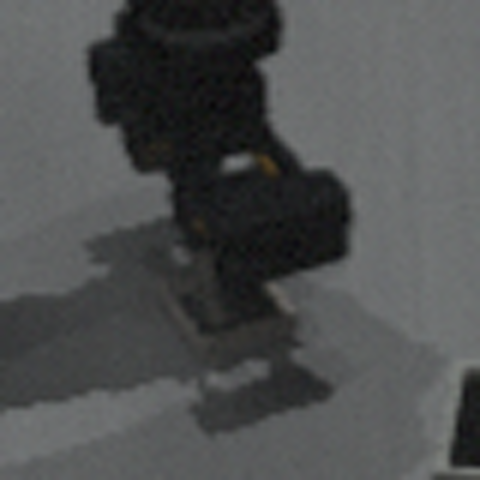

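The box is inside the tray walls, 3–4 mm above the floor. Lowering gently.

send_rows:
  targets:
    - [[0, 0, 0.001, 0, 0, 0, 0.02], [0, 0, 0.002, 0, 0, 0, 0.02], [0, 0, 0.003, 0, 0, 0, 0.02], [0, 0, 0.003, 0, 0, 0, 0.02], [0, 0, 0.0035, 0, 0, 0, 0.02], [0, 0, 0.0035, 0, 0, 0, 0.02]]

```text
time_s: 8.85
ee_pos: [0.4655, 0.239, 0.0156]
ee_rot: [0.0, 0.978, 0.208, 0.0]
ft_force: [-0.8, -0.8, 4.3]
finger_gap: 0.0301
grip_force: 30.0
```

Contact at 4.3 N, so release and rise.

send_rows:
  targets:
    - [[0, 0, 0, 0, 0, 0, 0.032], [0, 0, 0, 0, 0, 0, 0.036], [0, 0, 0, 0, 0, 0, 0.045], [0, 0, 0, 0, 0, 0, 0.055], [0, 0, 0, 0, 0, 0, 0.055], [0, 0, -0.01, 0, 0, 0, 0.055], [0, 0, -0.04, 0, 0, 0, 0.055], [0, 0, -0.08, 0, 0, 0, 0.088], [0, 0, -0.13, 0, 0, 0, 0.088], [0, 0, -0.17, 0, 0, 0, 0.088], [0, 0, -0.18, 0, 0, 0, 0.088], [0, 0, -0.18, 0, 0, 0, 0.088]]

```text
time_s: 10.05
ee_pos: [0.4663, 0.2394, 0.1972]
ee_rot: [-0.001, 0.978, 0.208, 0.002]
ft_force: [0.4, -0.5, -1.4]
finger_gap: 0.0879
grip_force: 0.0
```

```bash
python3 -c "
from h import *
go(.640,-.121,.18,21.5)
s=snap('side','s5');t=snap('top','t5')
o=np.zeros((560,800,3),np.uint8)
o[:560,:400]=cv2.resize(s[130:270,205:305],(400,560),interpolation=2)
o[:400,400:]=cv2.resize(t[130:210,256:336],(400,400),interpolation=2)
cv2.imwrite('pics/c5.png',o[...,::-1])
for c in('side','top'):
 for n in('cover_box','round_dish','slide_box','tip_box'):
  for d in boxes_of(c,n)[:3]:print(c,n,np.round(d['location'],3),round(d['p'],2))
"
```

```text
t 10.05 pos [0.4663 0.2394 0.1972] yaw 23.98 gap 0.0879 F [ 0.4 -0.5 -1.4]
shift [0.0122 0.3998 0.0172] rz 0.0432
side cover_box [0.466 0.227 0.029] 0.48
side round_dish [ 0.65  -0.24   0.023] 0.71
side round_dish [ 0.635 -0.13   0.112] 0.56
side round_dish [ 0.683 -0.011  0.017] 0.45
side slide_box [ 0.63  -0.136  0.081] 0.94
side slide_box [0.675 0.335 0.06 ] 0.18
side tip_box [ 0.633 -0.143  0.037] 0.91
top cover_box [0.475 0.239 0.034] 0.63
top round_dish [ 0.65  -0.235  0.021] 0.71
top round_dish [ 0.677 -0.015  0.02 ] 0.68
top round_dish [ 0.64  -0.122  0.113] 0.56
top slide_box [ 0.628 -0.113  0.082] 0.72
top slide_box [ 0.613 -0.114  0.048] 0.67
top tip_box [ 0.662 -0.343  0.131] 0.63
top tip_box [ 0.611 -0.113  0.05 ] 0.51
```

View pics/c5.png

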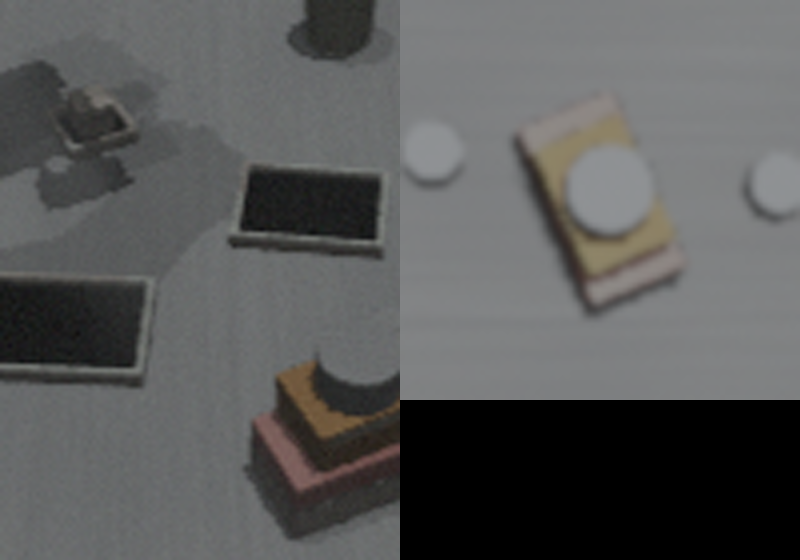

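The cover box lies in its tray. The dish is at top-crop (610,190), i.e. (0.639,-0.120), with the pile undisturbed. Next, the dish.

send_rows:
  targets:
    - [[0.003, 0.05, 0, 0, 0, 0.01, 0.088], [0.005, 0.1, 0, 0, 0, 0.02, 0.088], [0.006, 0.15, 0, 0, 0, 0.03, 0.088], [0.007, 0.2, 0, 0, 0, 0.043, 0.088], [0.008, 0.25, 0, 0, 0, 0.043, 0.088], [0.009, 0.3, 0, 0, 0, 0.043, 0.088], [0.01, 0.34, 0.01, 0, 0, 0.043, 0.088], [0.011, 0.375, 0.02, 0, 0, 0.043, 0.088], [0.012, 0.395, 0.03, 0, 0, 0.043, 0.088], [0.012, 0.3985, 0.03, 0, 0, 0.043, 0.088], [0.012, 0.3985, 0.03, 0, 0, 0.043, 0.088], [0.012, 0.3985, 0.05, 0, 0, 0.043, 0.088], [0.012, 0.3985, 0.075, 0, 0, 0.043, 0.088], [0.012, 0.3985, 0.095, 0, 0, 0.043, 0.088], [0.012, 0.3985, 0.104, 0, 0, 0.043, 0.088], [0.012, 0.3985, 0.104, 0, 0, 0.043, 0.088], [0.012, 0.3985, 0.104, 0, 0, 0.043, 0.088]]

```text
time_s: 12.25
ee_pos: [0.6392, -0.1192, 0.0923]
ee_rot: [0.0, 0.982, 0.187, 0.001]
ft_force: [-0.2, 0.6, 0.8]
finger_gap: 0.0878
grip_force: 0.0
```

```bash
python3 -c "
from h import *
go(.639,-.120,.093,21.5)
snap('top','x');go(.639,-.120,.093,21.5)"
```

```text
t 12.25 pos [ 0.6392 -0.1192  0.0923] yaw 21.6 gap 0.0878 F [-0.2  0.6  0.8]
shift [-0.0004  0.0007 -0.0007] rz 0.0017
t 12.3 pos [ 0.6395 -0.1196  0.0926] yaw 21.57 gap 0.0881 F [ 0.2 -0.   0.6]
shift [-0.0006  0.0002 -0.0004] rz 0.0013
```

send_rows:
  targets:
    - [[0, 0, 0, 0, 0, 0, 0.07], [0, 0, 0, 0, 0, 0, 0.062], [0, 0, 0, 0, 0, 0, 0.058], [0, 0, 0, 0, 0, 0, 0.055], [0, 0, 0, 0, 0, 0, 0.052], [0, 0, 0, 0, 0, 0, 0.048], [0, 0, 0, 0, 0, 0, 0.044], [0, 0, 0, 0, 0, 0, 0.044], [0, 0, 0, 0, 0, 0, 0.044], [0, 0, 0, 0, 0, 0, 0.044], [0, 0, -0.01, 0, 0, 0, 0.044], [0, 0, -0.03, 0, 0, 0, 0.044], [0, 0, -0.055, 0, 0, 0, 0.044], [0, 0, -0.08, 0, 0, 0, 0.044], [0, 0, -0.09, 0, 0, 0, 0.044], [0, 0, -0.09, 0, 0, 0, 0.044]]

```text
time_s: 13.9
ee_pos: [0.6395, -0.1204, 0.1828]
ee_rot: [0.001, 0.982, 0.187, 0.002]
ft_force: [-1.3, 0.5, -0.5]
finger_gap: 0.0532
grip_force: 30.0
```

```bash
python3 -c "
from h import *
go(.460,-.256,.183,21.5)"
```

```text
t 13.9 pos [ 0.6395 -0.1204  0.1828] yaw 21.53 gap 0.0532 F [-1.3  0.5 -0.5]
shift [-2.168e-01  6.030e-02 -2.000e-04] rz 0.0005
```

send_rows:
  targets:
    - [[-0.01, 0.003, 0, 0, 0, 0, 0.044], [-0.03, 0.008, 0, 0, 0, 0, 0.044], [-0.06, 0.017, 0, 0, 0, 0, 0.044], [-0.095, 0.027, 0, 0, 0, 0, 0.044], [-0.13, 0.036, 0, 0, 0, 0, 0.044], [-0.165, 0.046, 0, 0, 0, 0, 0.044], [-0.195, 0.054, 0, 0, 0, 0, 0.044], [-0.21, 0.059, 0, 0, 0, 0, 0.044], [-0.217, 0.06, 0, 0, 0, 0, 0.044], [-0.217, 0.06, 0.02, 0, 0, 0, 0.044], [-0.217, 0.06, 0.05, 0, 0, 0, 0.044], [-0.217, 0.06, 0.08, 0, 0, 0, 0.044], [-0.217, 0.06, 0.11, 0, 0, 0, 0.044], [-0.217, 0.06, 0.135, 0, 0, 0, 0.044], [-0.217, 0.06, 0.15, 0, 0, 0, 0.044], [-0.217, 0.06, 0.158, 0, 0, 0, 0.044], [-0.217, 0.06, 0.162, 0, 0, 0, 0.044], [-0.217, 0.06, 0.164, 0, 0, 0, 0.044], [-0.217, 0.06, 0.164, 0, 0, 0, 0.044]]

```text
time_s: 15.8
ee_pos: [0.4593, -0.2556, 0.0176]
ee_rot: [0.0, 0.982, 0.187, 0.001]
ft_force: [0.4, 0.3, -1.1]
finger_gap: 0.0532
grip_force: 30.0
```

```bash
python3 -c "
from h import *
s=snap('side','s6')[240:330,175:265];t=snap('top','t6')[190:260,300:370];go(.460,-.256,.0156,21.5)
cv2.imwrite('pics/c6.png',np.hstack([cv2.resize(s,(400,400),interpolation=2),cv2.resize(t,(400,400),interpolation=2)])[...,::-1])"
```

```text
t 15.9 pos [ 0.4592 -0.2559  0.0179] yaw 21.53 gap 0.0534 F [ 0.4  0.5 -1. ]
shift [0.0007 0.0004 0.0023] rz 0.0005
```

View pics/c6.png

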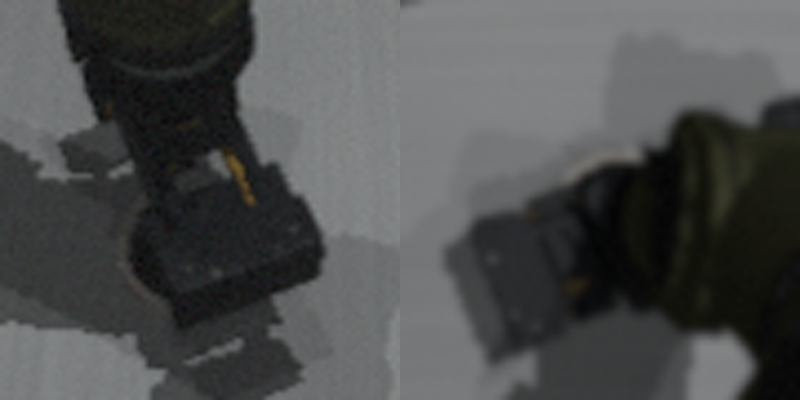

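The gripper is centred over the round tray, whose rim shows round it. Lowering the last 2 mm or so.

send_rows:
  targets:
    - [[0.0005, 0, 0.001, 0, 0, 0, 0.044], [0.0005, 0, 0.0015, 0, 0, 0, 0.044], [0.0005, 0, 0.002, 0, 0, 0, 0.044], [0.0005, 0, 0.0025, 0, 0, 0, 0.044], [0.0005, 0, 0.0025, 0, 0, 0, 0.044], [0.0005, 0, 0.0025, 0, 0, 0, 0.044]]

```text
time_s: 16.5
ee_pos: [0.4592, -0.2555, 0.0147]
ee_rot: [0.0, 0.982, 0.187, -0.0]
ft_force: [0.3, 0.3, -0.7]
finger_gap: 0.0532
grip_force: 30.0
```

send_rows:
  targets:
    - [[0, 0, 0.0005, 0, 0, 0, 0.044], [0, 0, 0.001, 0, 0, 0, 0.044], [0, 0, 0.001, 0, 0, 0, 0.044], [0, 0, 0.001, 0, 0, 0, 0.044]]

```text
time_s: 16.9
ee_pos: [0.4592, -0.2555, 0.0143]
ee_rot: [0.0, 0.982, 0.187, 0.0]
ft_force: [-0.3, 1.1, 5.4]
finger_gap: 0.0537
grip_force: 30.0
```

send_rows:
  targets:
    - [[0, 0, 0, 0, 0, 0, 0.056], [0, 0, 0, 0, 0, 0, 0.06], [0, 0, 0, 0, 0, 0, 0.07], [0, 0, 0, 0, 0, 0, 0.08], [0, 0, 0, 0, 0, 0, 0.08], [0, 0, -0.01, 0, 0, 0, 0.08], [0, 0, -0.04, 0, 0, 0, 0.088], [0, 0, -0.08, 0, 0, 0, 0.088], [-0.02, 0.01, -0.13, 0, 0, 0, 0.088], [-0.05, 0.03, -0.17, 0, 0, 0, 0.088], [-0.05, 0.03, -0.17, 0, 0, 0, 0.088], [-0.05, 0.03, -0.17, 0, 0, 0, 0.088]]

```text
time_s: 18.1
ee_pos: [0.4234, -0.3034, 0.1854]
ee_rot: [0.001, 0.983, 0.185, 0.001]
ft_force: [-0.3, -0.4, 0.0]
finger_gap: 0.088
grip_force: 0.0
```

```bash
python3 -c "
from h import *
go(.640,-.121,.18,21.5)
s=snap('side','s7');t=snap('top','t7')
o=np.zeros((600,800,3),np.uint8)
o[:,:400]=cv2.resize(s[200:320,200:330],(400,369),interpolation=2)[:0].sum() if 0 else 0
o[:369,:400]=cv2.resize(s[200:320,200:330],(400,369),interpolation=2)
o[:400,400:]=cv2.resize(t[145:195,271:321],(400,400),interpolation=2)
cv2.imwrite('pics/c7.png',o[:400,:,::-1])
"
```

```text
t 18.1 pos [ 0.4234 -0.3034  0.1854] yaw 21.35 gap 0.088 F [-0.3 -0.4  0. ]
shift [ 0.2682 -0.091   0.0054] rz -0.0027
```

View pics/c7.png

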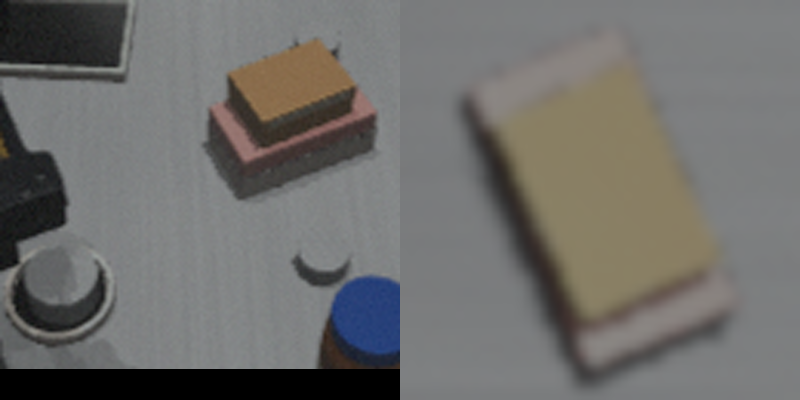

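The dish sits upright in the round tray (side crop 60,285). Slide box top corners are at crop (495,122), (628,65), (720,258) and (583,320); the tip lid corners are also visible.

Run:
```python
from h import *
def show(n,pts,z):
    P=np.array([back('top',(271+(u-400)/8-.45,145+v/8-.45),z)[:2] for u,v in pts])*1000
    e=np.diff(np.vstack([P,P[:1]]),axis=0)
    print(n,P.mean(0).round(1),np.hypot(*e.T).round(0),np.degrees(np.arctan2(e[:,1],e[:,0])).round(1)%180)
show('slide',[(495,122),(628,65),(720,258),(583,320)],.082)
show('tip',[(475,90),(612,30),(735,300),(590,365)],.048)
go(.640,-.119,.14,22)
```

```text
slide [ 639.8 -118.2] [55. 81. 57. 82.] [113.2  24.8 114.3  23.4]
tip [ 642.4 -119.9] [ 58. 115.  62. 116.] [113.7  23.8 114.1  22.2]
t 18.2 pos [ 0.4237 -0.3006  0.1832] yaw 21.58 gap 0.088 F [-0.   0.3 -0. ]
shift [ 0.268  -0.0893  0.0432] rz -0.0072
```

send_rows:
  targets:
    - [[0.03, -0.01, 0, 0, 0, -0.01, 0.088], [0.07, -0.023, 0, 0, 0, -0.02, 0.088], [0.11, -0.037, 0, 0, 0, -0.03, 0.088], [0.15, -0.05, 0, 0, 0, -0.03, 0.088], [0.19, -0.063, 0, 0, 0, -0.03, 0.088], [0.225, -0.075, 0.01, 0, 0, -0.03, 0.088], [0.255, -0.085, 0.02, 0, 0, -0.03, 0.088], [0.268, -0.089, 0.03, 0, 0, -0.03, 0.088], [0.268, -0.089, 0.04, 0, 0, -0.03, 0.088], [0.268, -0.089, 0.06, 0, 0, -0.03, 0.088], [0.268, -0.089, 0.085, 0, 0, -0.03, 0.088], [0.268, -0.089, 0.105, 0, 0, -0.03, 0.088], [0.268, -0.089, 0.117, 0, 0, -0.03, 0.088], [0.268, -0.089, 0.122, 0, 0, -0.03, 0.088], [0.268, -0.089, 0.122, 0, 0, -0.03, 0.088], [0.268, -0.089, 0.122, 0, 0, -0.03, 0.088]]

```text
time_s: 19.8
ee_pos: [0.6407, -0.121, 0.0625]
ee_rot: [0.0, 0.98, 0.201, 0.001]
ft_force: [-0.0, 0.4, 0.9]
finger_gap: 0.088
grip_force: 0.0
```

```bash
python3 -c "
from h import *
camera('top');go(.640,-.119,.060,23.3)
camera('top');go(.640,-.119,.060,23.3)"
```

```text
t 19.85 pos [ 0.6409 -0.1209  0.0628] yaw 23.24 gap 0.088 F [ 0.3  0.4 -0.6]
shift [-0.0001 -0.0021  0.0028] rz -0.0011
t 19.9 pos [ 0.641  -0.1208  0.0628] yaw 23.24 gap 0.0877 F [0.7 0.3 1. ]
shift [-0.0002 -0.002   0.0028] rz -0.001
```

send_rows:
  targets:
    - [[0, -0.001, 0.001, 0, 0, 0, 0.085], [0, -0.001, 0.002, 0, 0, 0, 0.075], [0, -0.001, 0.002, 0, 0, 0, 0.068], [0, -0.001, 0.002, 0, 0, 0, 0.064], [0, -0.001, 0.002, 0, 0, 0, 0.061], [0, -0.001, 0.002, 0, 0, 0, 0.058], [0, -0.001, 0.002, 0, 0, 0, 0.055], [0, -0.001, 0.002, 0, 0, 0, 0.05], [0, -0.001, 0.002, 0, 0, 0, 0.048], [0, -0.001, 0.002, 0, 0, 0, 0.048], [0, -0.001, 0.002, 0, 0, 0, 0.048]]

```text
time_s: 21.0
ee_pos: [0.6399, -0.1195, 0.0597]
ee_rot: [-0.0, 0.979, 0.202, 0.0]
ft_force: [-0.3, 1.8, 1.0]
finger_gap: 0.0579
grip_force: 29.9
```

```bash
python3 -c "
from h import *
go(.6335,.1275,.18,-9.5)"
```

```text
t 21.0 pos [ 0.6399 -0.1195  0.0597] yaw 23.26 gap 0.0579 F [-0.3  1.8  1. ]
shift [ 0.0916 -0.2295 -0.1203] rz 0.5718
```

send_rows:
  targets:
    - [[0, 0, -0.008, 0, 0, 0, 0.048], [0, 0, -0.025, 0, 0, 0, 0.048], [0, 0, -0.05, 0, 0, 0, 0.048], [0, 0, -0.075, 0, 0, 0, 0.048], [0.003, -0.007, -0.085, 0, 0, 0.02, 0.048], [0.01, -0.025, -0.085, 0, 0, 0.06, 0.048], [0.02, -0.05, -0.085, 0, 0, 0.13, 0.048], [0.032, -0.08, -0.085, 0, 0, 0.2, 0.048], [0.044, -0.11, -0.085, 0, 0, 0.28, 0.048], [0.056, -0.14, -0.085, 0, 0, 0.36, 0.048], [0.068, -0.17, -0.085, 0, 0, 0.43, 0.048], [0.079, -0.197, -0.085, 0, 0, 0.5, 0.048], [0.087, -0.218, -0.085, 0, 0, 0.55, 0.048], [0.091, -0.228, -0.085, 0, 0, 0.572, 0.048], [0.0915, -0.2295, -0.085, 0, 0, 0.572, 0.048], [0.0915, -0.2295, -0.085, 0, 0, 0.572, 0.048], [0.0915, -0.2295, -0.085, 0, 0, 0.572, 0.048]]

```text
time_s: 22.7
ee_pos: [0.6334, 0.1256, 0.1448]
ee_rot: [0.001, 0.996, -0.084, 0.0]
ft_force: [-0.5, -0.2, -2.2]
finger_gap: 0.0575
grip_force: 29.9
```

```bash
python3 -c "
from h import *
s=snap('side','s8')[110:270,220:340];go(.6335,.1275,.0167,-9.5)
cv2.imwrite('pics/c8.png',cv2.resize(s,(450,600),interpolation=2)[...,::-1])"
```

```text
t 22.75 pos [0.6335 0.1255 0.1448] yaw -9.63 gap 0.0579 F [ 0.2 -0.3 -3.4]
shift [-0.0003 -0.0019  0.1281] rz -0.0023
```

View pics/c8.png

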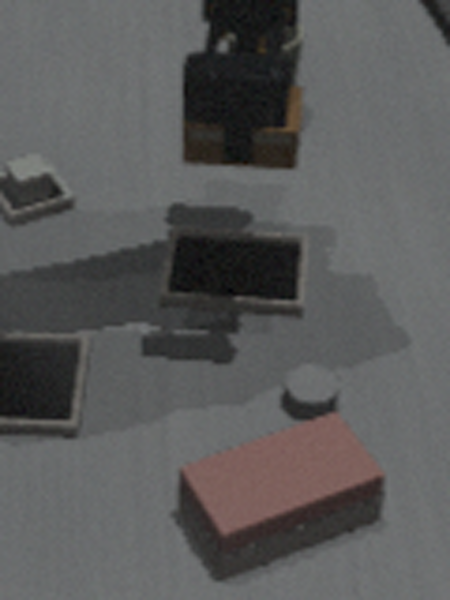

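The slide box hangs level and square above the middle tray, and the tip box is undisturbed. Lowering.

send_rows:
  targets:
    - [[0, -0.0015, 0.02, 0, 0, 0, 0.048], [0, -0.0015, 0.05, 0, 0, 0, 0.048], [0, -0.0015, 0.08, 0, 0, 0, 0.048], [0, -0.0015, 0.1, 0, 0, 0, 0.048], [0, -0.0015, 0.113, 0, 0, 0, 0.048], [0, -0.0015, 0.12, 0, 0, 0, 0.048], [0, -0.0015, 0.123, 0, 0, 0, 0.048], [0, -0.0015, 0.1245, 0, 0, 0, 0.048], [0, -0.0015, 0.125, 0, 0, 0, 0.048], [0, -0.0015, 0.125, 0, 0, 0, 0.048]]

```text
time_s: 23.75
ee_pos: [0.6342, 0.1289, 0.0205]
ee_rot: [-0.0, 0.997, -0.083, 0.001]
ft_force: [-0.2, 0.1, -2.7]
finger_gap: 0.0581
grip_force: 29.9
```

send_rows:
  targets:
    - [[0, 0, 0.001, 0, 0, 0, 0.048], [0, 0, 0.0015, 0, 0, 0, 0.048], [0, 0, 0.002, 0, 0, 0, 0.048], [0, 0, 0.002, 0, 0, 0, 0.048]]

```text
time_s: 24.15
ee_pos: [0.6336, 0.1288, 0.0177]
ee_rot: [0.0, 0.997, -0.083, -0.0]
ft_force: [-0.0, -0.3, -2.0]
finger_gap: 0.0582
grip_force: 29.9
```

send_rows:
  targets:
    - [[0, 0.0005, 0.0005, 0, 0, 0, 0.048], [0, 0.001, 0.001, 0, 0, 0, 0.048], [0, 0.001, 0.001, 0, 0, 0, 0.048], [0, 0.001, 0.001, 0, 0, 0, 0.048]]

```text
time_s: 24.55
ee_pos: [0.6335, 0.1278, 0.0167]
ee_rot: [0.0, 0.997, -0.083, 0.0]
ft_force: [-1.0, -0.7, -1.5]
finger_gap: 0.0577
grip_force: 29.9
```

send_rows:
  targets:
    - [[0, 0, 0.0005, 0, 0, 0, 0.048], [0, 0, 0.001, 0, 0, 0, 0.048], [0, 0, 0.001, 0, 0, 0, 0.048], [0, 0, 0.001, 0, 0, 0, 0.048]]

```text
time_s: 24.95
ee_pos: [0.6335, 0.1278, 0.0167]
ee_rot: [-0.0, 0.997, -0.083, 0.0]
ft_force: [-2.3, -0.7, 6.6]
finger_gap: 0.0573
grip_force: 29.9
```

Contact, so release and rise.

send_rows:
  targets:
    - [[0, 0, 0, 0, 0, 0, 0.06], [0, 0, 0, 0, 0, 0, 0.064], [0, 0, 0, 0, 0, 0, 0.072], [0, 0, 0, 0, 0, 0, 0.08], [0, 0, 0, 0, 0, 0, 0.08], [0, 0, -0.01, 0, 0, 0, 0.08], [0, 0, -0.04, 0, 0, 0, 0.088], [0, 0, -0.08, 0, 0, 0, 0.088], [0, 0, -0.12, 0, 0, 0, 0.088], [0, 0, -0.13, 0, 0, 0, 0.088], [0, 0, -0.13, 0, 0, 0, 0.088]]

```text
time_s: 26.05
ee_pos: [0.6349, 0.1281, 0.1483]
ee_rot: [-0.001, 0.997, -0.083, 0.002]
ft_force: [0.0, -0.1, -1.0]
finger_gap: 0.0882
grip_force: 0.0
```

Run:
```python
from h import *
go(.6415,-.121,.13,23)
s=snap('side','s9')
cv2.imwrite('pics/c9.png',cv2.resize(s[150:280,250:350],(600,780),interpolation=2)[:600,:,::-1])
# tip lid top corners from the last crop
P=np.array([back('side',(220+u/3.75-.4,110+v/3.75-.4),.048)[:2] for u,v in [(180,470),(340,415),(383,468),(222,538)]])*1000
e=np.diff(np.vstack([P,P[:1]]),axis=0)
print(P.mean(0),np.hypot(*e.T),np.degrees(np.arctan2(e[:,1],e[:,0]))%180)
camera('top')
for n in('tip_box','slide_box'):
  for c in('side','top'):
    for d in boxes_of(c,n)[:2]:print(c,n,np.round(d['location'],3),round(d['p'],2))
```

```text
t 26.05 pos [0.6349 0.1281 0.1483] yaw -9.53 gap 0.0882 F [ 0.  -0.1 -1. ]
shift [0.0478 0.2446 0.0183] rz -0.5678
[ 642.5131541  -122.48918808] [119.72285205  53.23773158 121.80681236  61.94766885] [ 21.62598558 114.05952094  25.74820855 112.08072419]
side tip_box [ 0.641 -0.134  0.051] 0.73
side tip_box [0.465 0.222 0.011] 0.31
top tip_box [ 0.642 -0.12   0.05 ] 0.88
top tip_box [0.678 0.364 0.045] 0.46
side slide_box [0.633 0.111 0.036] 0.71
side slide_box [ 0.461 -0.265  0.034] 0.54
top slide_box [0.655 0.102 0.039] 0.44
```

View pics/c9.png

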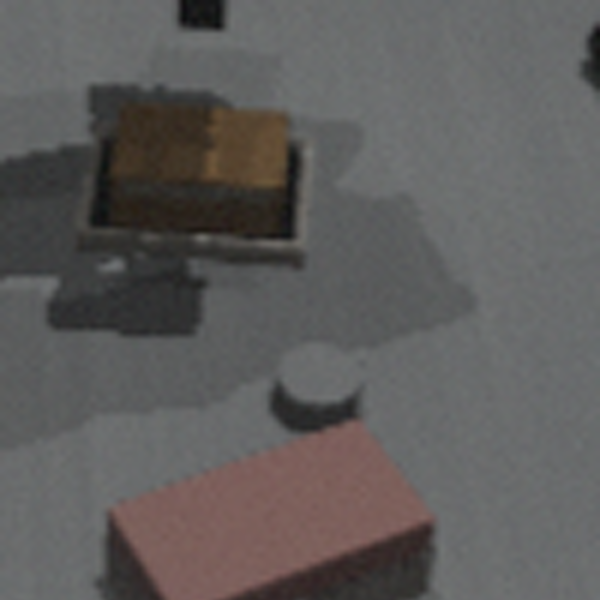

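The slide box is flat in its tray. Next, the tip box at (0.642,-0.1205), yaw 23°.

send_rows:
  targets:
    - [[0.008, 0.04, 0, 0, 0, -0.08, 0.088], [0.016, 0.08, 0, 0, 0, -0.18, 0.088], [0.024, 0.12, 0, 0, 0, -0.28, 0.088], [0.032, 0.16, 0, 0, 0, -0.38, 0.088], [0.039, 0.2, 0, 0, 0, -0.48, 0.088], [0.045, 0.23, 0, 0, 0, -0.54, 0.088], [0.048, 0.242, 0.01, 0, 0, -0.568, 0.088], [0.048, 0.244, 0.02, 0, 0, -0.568, 0.088], [0.048, 0.244, 0.04, 0, 0, -0.568, 0.088], [0.048, 0.244, 0.065, 0, 0, -0.568, 0.088], [0.048, 0.244, 0.075, 0, 0, -0.568, 0.088], [0.048, 0.244, 0.08, 0, 0, -0.568, 0.088], [0.048, 0.244, 0.08, 0, 0, -0.568, 0.088], [0.048, 0.244, 0.08, 0, 0, -0.568, 0.088]]

```text
time_s: 27.75
ee_pos: [0.6411, -0.1204, 0.0665]
ee_rot: [0.0, 0.98, 0.2, 0.001]
ft_force: [-0.6, -0.3, 0.8]
finger_gap: 0.0879
grip_force: 0.0
```

```bash
python3 -c "
from h import *
camera('top');go(.642,-.1205,.020,23)"
```

```text
t 27.8 pos [ 0.6412 -0.1206  0.0667] yaw 23.03 gap 0.0878 F [-0.1  0.  -0.5]
shift [0.0007 0.0002 0.0467] rz 0.0004
```

send_rows:
  targets:
    - [[0.0005, 0, 0.01, 0, 0, 0, 0.088], [0.0005, 0, 0.02, 0, 0, 0, 0.088], [0.0005, 0, 0.032, 0, 0, 0, 0.088], [0.0005, 0, 0.042, 0, 0, 0, 0.088], [0.0005, 0, 0.047, 0, 0, 0, 0.088], [0.0005, 0, 0.047, 0, 0, 0, 0.085], [0.0005, 0, 0.047, 0, 0, 0, 0.079], [0.0005, 0, 0.047, 0, 0, 0, 0.074], [0.0005, 0, 0.047, 0, 0, 0, 0.071], [0.0005, 0, 0.047, 0, 0, 0, 0.068], [0.0005, 0, 0.047, 0, 0, 0, 0.065], [0.0005, 0, 0.047, 0, 0, 0, 0.06], [0.0005, 0, 0.047, 0, 0, 0, 0.056], [0.0005, 0, 0.047, 0, 0, 0, 0.056], [0.0005, 0, 0.047, 0, 0, 0, 0.056]]

```text
time_s: 29.3
ee_pos: [0.6411, -0.1206, 0.019]
ee_rot: [0.0, 0.98, 0.2, 0.0]
ft_force: [-0.2, 0.4, 4.3]
finger_gap: 0.0663
grip_force: 30.0
```

```bash
python3 -c "
from h import *
go(.436,.0125,.09,-5.7)"
```

```text
t 29.3 pos [ 0.6411 -0.1206  0.019 ] yaw 23.02 gap 0.0663 F [-0.2  0.4  4.3]
shift [-0.1367 -0.2027 -0.071 ] rz 0.5013
```

send_rows:
  targets:
    - [[0, 0, -0.008, 0, 0, 0, 0.056], [0, 0, -0.025, 0, 0, 0, 0.056], [0, 0, -0.05, 0, 0, 0, 0.056], [0, 0, -0.075, 0, 0, 0, 0.056], [-0.005, -0.007, -0.09, 0, 0, 0.02, 0.056], [-0.015, -0.022, -0.09, 0, 0, 0.06, 0.056], [-0.03, -0.044, -0.09, 0, 0, 0.12, 0.056], [-0.048, -0.071, -0.09, 0, 0, 0.18, 0.056], [-0.066, -0.098, -0.09, 0, 0, 0.25, 0.056], [-0.084, -0.125, -0.09, 0, 0, 0.32, 0.056], [-0.102, -0.151, -0.09, 0, 0, 0.39, 0.056], [-0.118, -0.175, -0.09, 0, 0, 0.45, 0.056], [-0.13, -0.193, -0.09, 0, 0, 0.49, 0.056], [-0.136, -0.201, -0.09, 0, 0, 0.501, 0.056], [-0.1365, -0.2025, -0.09, 0, 0, 0.501, 0.056], [-0.1365, -0.2025, -0.09, 0, 0, 0.501, 0.056], [-0.1365, -0.2025, -0.09, 0, 0, 0.501, 0.056]]

```text
time_s: 31.0
ee_pos: [0.4375, 0.0118, 0.1088]
ee_rot: [0.0, 0.999, -0.05, 0.001]
ft_force: [-0.6, 0.5, -1.7]
finger_gap: 0.0654
grip_force: 30.0
```

```bash
python3 -c "
from h import *
s=snap('side','s10')[130:250,160:280];go(.436,.0125,.024,-5.7)
cv2.imwrite('pics/c10.png',cv2.resize(s,(480,480),interpolation=2)[...,::-1])"
```

```text
t 31.05 pos [0.4374 0.0118 0.1088] yaw -5.75 gap 0.066 F [-0.3  0.8 -1.8]
shift [-0.0014 -0.0006  0.0848] rz -0.0009
```

View pics/c10.png

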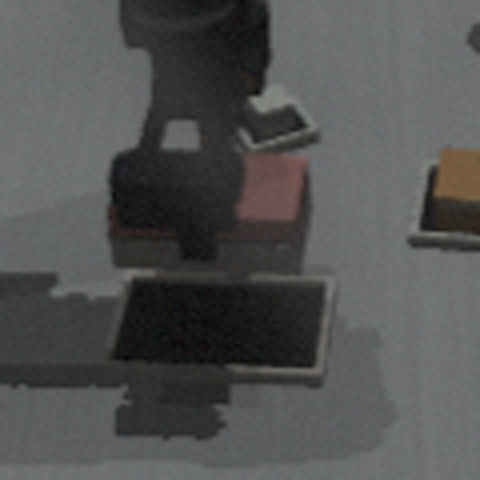

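Run:
```python
from h import *
f=lambda p,z:back('side',(160+p[0]/4-.4,130+p[1]/4-.4),z)[:2]*1000
a,b=f((113,264),.090),f((302,271),.090); print('bottom front',a,b,(a+b)/2,np.hypot(*(b-a)),np.degrees(np.arctan2(*(b-a)[::-1])))
a,b=f((109,230),.125),f((305,238),.125)
c=f((308,157),.138);d=f((303,222),.138);print('top right edge',c,d,(c+d)/2)
T=[f(p,.012) for p in[(128,272),(337,277),(322,383),(103,377)]];print('tray rim ctr',np.mean(T,0),T)
```

```text
bottom front [375.08056774 -11.27316661] [497.1536458  -23.88093146] [436.11710677 -17.57704903] 122.72241897792746 -5.896628173303377
top right edge [503.15338195  32.36859263] [500.35026659 -30.7758079 ] [501.75182427   0.79639237]
tray rim ctr [438.07262045   6.89956482] [array([368.01556691,  63.86143447]), array([517.36222794,  51.31819931]), array([506.48203617, -49.95524448]), array([360.43065079, -37.62613002])]
```

The box hangs square over the long tray, about 2–3 mm too far in +x, so I'll correct that while lowering.

send_rows:
  targets:
    - [[-0.003, -0.0005, 0.015, 0, 0, 0, 0.056], [-0.003, -0.0005, 0.035, 0, 0, 0, 0.056], [-0.003, -0.0005, 0.055, 0, 0, 0, 0.056], [-0.003, -0.0005, 0.068, 0, 0, 0, 0.056], [-0.003, -0.0005, 0.076, 0, 0, 0, 0.056], [-0.003, -0.0005, 0.08, 0, 0, 0, 0.056], [-0.003, -0.0005, 0.082, 0, 0, 0, 0.056], [-0.003, -0.0005, 0.082, 0, 0, 0, 0.056], [-0.003, -0.0005, 0.083, 0, 0, 0, 0.056], [-0.003, -0.0005, 0.083, 0, 0, 0, 0.056]]

```text
time_s: 32.05
ee_pos: [0.4405, 0.0128, 0.0312]
ee_rot: [0.001, 0.999, -0.051, -0.006]
ft_force: [0.6, -0.6, -1.7]
finger_gap: 0.066
grip_force: 30.0
```

send_rows:
  targets:
    - [[0, 0, 0.0005, 0, 0, 0, 0.056], [0, 0, 0.001, 0, 0, 0, 0.056], [0, 0, 0.001, 0, 0, 0, 0.056], [0, 0, 0.001, 0, 0, 0, 0.056]]

```text
time_s: 32.45
ee_pos: [0.4402, 0.0132, 0.0307]
ee_rot: [0.0, 0.999, -0.05, -0.006]
ft_force: [0.7, -0.6, -1.1]
finger_gap: 0.066
grip_force: 30.0
```

The arm stops short of its target, at x .440, z .031. Checking the joints.

```bash
python3 -c "
from h import *
s=sense();print(np.round(s['q'],3));go(.435,.0125,.024,-5.7);print(s['ee_rot'])"
```

```text
[-0.107  0.889 -0.044  2.238  0.85   0.043 -2.654]
t 32.45 pos [0.4402 0.0132 0.0307] yaw -5.68 gap 0.066 F [ 0.7 -0.6 -1.1]
shift [-0.0051  0.0012  0.0067] rz 0.0004
[ 4.92580848e-04  9.98751014e-01 -4.95380509e-02 -6.49242555e-03]
```

Joints 6 and 7 are both at their limits (q6 0.043, q7 -2.654). A half turn of the wrist brings q7 back to about +0.5, so I'll raise and turn in two quarters.

send_rows:
  targets:
    - [[0.005, 0, -0.02, 0, 0, 0, 0.056], [0.01, 0, -0.05, 0, 0, 0, 0.056], [0.02, 0, -0.08, 0, 0, 0, 0.056], [0.03, 0, -0.085, 0, 0, -0.05, 0.056], [0.03, 0, -0.085, 0, 0, -0.15, 0.056], [0.03, 0, -0.085, 0, 0, -0.27, 0.056], [0.03, 0, -0.085, 0, 0, -0.4, 0.056], [0.03, 0, -0.085, 0, 0, -0.53, 0.056], [0.03, 0, -0.085, 0, 0, -0.66, 0.056], [0.03, 0, -0.085, 0, 0, -0.79, 0.056], [0.03, 0, -0.085, 0, 0, -0.92, 0.056], [0.03, 0, -0.085, 0, 0, -1.05, 0.056], [0.03, 0, -0.085, 0, 0, -1.18, 0.056], [0.03, 0, -0.085, 0, 0, -1.31, 0.056], [0.03, 0, -0.085, 0, 0, -1.44, 0.056], [0.03, 0, -0.085, 0, 0, -1.53, 0.056], [0.03, 0, -0.085, 0, 0, -1.57, 0.056], [0.03, 0, -0.085, 0, 0, -1.57, 0.056], [0.03, 0, -0.085, 0, 0, -1.57, 0.056]]

```text
time_s: 34.35
ee_pos: [0.4709, 0.01, 0.1151]
ee_rot: [-0.004, 0.742, 0.67, -0.005]
ft_force: [-0.8, 0.1, -2.0]
finger_gap: 0.066
grip_force: 30.0
```

```bash
python3 -c "
from h import *
s=sense();print(np.round(s['q'],3));go(.46,.0125,.11,174.3);print(s['ee_rot'])"
```

```text
[ 0.376  0.845 -0.834  2.097  1.026  0.701 -1.266]
t 34.35 pos [0.4709 0.01   0.1151] yaw 84.21 gap 0.066 F [-0.8  0.1 -2. ]
shift [ 0.0014 -0.0111  0.0051] rz -1.5723
[-0.00430433  0.7418865   0.67049043 -0.00533635]
```

send_rows:
  targets:
    - [[0, 0, 0, 0, 0, -0.05, 0.056], [0, 0, 0, 0, 0, -0.15, 0.056], [0, 0, 0, 0, 0, -0.27, 0.056], [0, 0, 0, 0, 0, -0.4, 0.056], [0, 0, 0, 0, 0, -0.53, 0.056], [0, 0, 0, 0, 0, -0.66, 0.056], [0, 0, 0, 0, 0, -0.79, 0.056], [0, 0, 0, 0, 0, -0.92, 0.056], [0, 0, 0, 0, 0, -1.05, 0.056], [0, 0, 0, 0, 0, -1.18, 0.056], [0, 0, 0, 0, 0, -1.31, 0.056], [0, 0, 0, 0, 0, -1.44, 0.056], [0, 0, 0, 0, 0, -1.53, 0.056], [0, 0, 0, 0, 0, -1.57, 0.056], [0, 0, 0, 0, 0, -1.57, 0.056], [0, 0, 0, 0, 0, -1.57, 0.056]]

```text
time_s: 35.95
ee_pos: [0.4711, 0.0101, 0.1151]
ee_rot: [-0.007, 0.051, 0.999, -0.001]
ft_force: [0.2, 0.2, -1.0]
finger_gap: 0.066
grip_force: 30.0
```

```bash
cat >> h.py <<'E'
def full(x,y,z,yaw):
    from scipy.spatial.transform import Rotation as R
    s,p,psi=st(); q=np.array(s['ee_rot']); A=R.from_quat(np.r_[q[1:],q[0]])
    h=np.radians(yaw)/2; B=R.from_quat([np.cos(h),np.sin(h),0,0])
    print('q',np.round(s['q'],3),'pos',p.round(4),'F',np.round(s['ft_force'],1),'gap',round(s['finger_gap'],4),'t',s['time_s'])
    print('shift',A.inv().apply(np.array([x,y,z])-p).round(4),'rot',(A.inv()*B).as_rotvec().round(4))
E
python3 -c "
from h import *
full(.435,.0125,.10,174.3)"
```

```text
q [ 0.508  0.975 -1.129  2.09   1.16   0.949  0.162] pos [0.4711 0.0101 0.1151] F [ 0.2  0.2 -1. ] gap 0.066 t 35.95
shift [ 0.0359 -0.0013  0.0156] rot [-0.0021 -0.0132 -0.0026]
```

send_rows:
  targets:
    - [[0.008, 0, 0.002, 0, -0.004, 0, 0.056], [0.018, -0.001, 0.005, 0, -0.008, -0.002, 0.056], [0.028, -0.001, 0.015, -0.002, -0.013, -0.002, 0.056], [0.033, -0.001, 0.03, -0.002, -0.013, -0.002, 0.056], [0.033, -0.001, 0.045, -0.002, -0.013, -0.002, 0.056], [0.033, -0.001, 0.055, -0.002, -0.013, -0.002, 0.056], [0.033, -0.001, 0.06, -0.002, -0.013, -0.002, 0.056], [0.033, -0.001, 0.06, -0.002, -0.013, -0.002, 0.056], [0.033, -0.001, 0.06, -0.002, -0.013, -0.002, 0.056]]

```text
time_s: 36.85
ee_pos: [0.4377, 0.0127, 0.056]
ee_rot: [0.0, 0.049, 0.999, 0.0]
ft_force: [0.4, -0.3, -1.8]
finger_gap: 0.0658
grip_force: 30.0
```

```bash
python3 -c "
from h import *
full(.438,.0125,.024,174.3)
s=snap('side','s11')[130:250,160:280]
cv2.imwrite('pics/c11.png',cv2.resize(s,(480,480),interpolation=2)[...,::-1])"
```

```text
q [ 0.459  1.056 -1.05   2.225  1.405  0.871 -0.093] pos [0.4377 0.0127 0.056 ] F [ 0.4 -0.3 -1.8] gap 0.0658 t 36.85
shift [-0.0003 -0.0002  0.032 ] rot [0.0006 0.0004 0.0006]
```

Straight, level, and clear of the joint limits. Lowering to about 2 mm above the floor.

send_rows:
  targets:
    - [[0, 0, 0.008, 0, 0, 0, 0.056], [0, 0, 0.018, 0, 0, 0, 0.056], [0, 0, 0.025, 0, 0, 0, 0.056], [0, 0, 0.028, 0, 0, 0, 0.056], [0, 0, 0.03, 0, 0, 0, 0.056], [0, 0, 0.03, 0, 0, 0, 0.056]]

```text
time_s: 37.5
ee_pos: [0.4374, 0.0127, 0.0255]
ee_rot: [-0.0, 0.049, 0.999, 0.0]
ft_force: [-0.0, -1.0, -1.2]
finger_gap: 0.0659
grip_force: 30.0
```

send_rows:
  targets:
    - [[0, 0, 0.0005, 0, 0, 0, 0.056], [0, 0, 0.001, 0, 0, 0, 0.056], [0, 0, 0.001, 0, 0, 0, 0.056], [0, 0, 0.001, 0, 0, 0, 0.056]]

```text
time_s: 37.9
ee_pos: [0.4375, 0.0126, 0.0247]
ee_rot: [0.0, 0.049, 0.999, 0.0]
ft_force: [-0.2, 0.7, -1.2]
finger_gap: 0.0656
grip_force: 30.0
```

send_rows:
  targets:
    - [[0, 0, 0.0005, 0, 0, 0, 0.056], [0, 0, 0.001, 0, 0, 0, 0.056], [0, 0, 0.001, 0, 0, 0, 0.056], [0, 0, 0.001, 0, 0, 0, 0.056]]

```text
time_s: 38.3
ee_pos: [0.4375, 0.0126, 0.024]
ee_rot: [0.0, 0.049, 0.999, 0.0]
ft_force: [-0.6, -1.2, 4.6]
finger_gap: 0.066
grip_force: 30.0
```

Contact at the expected floor height (TCP 24 mm). Release, rise and move clear.

send_rows:
  targets:
    - [[0, 0, 0, 0, 0, 0, 0.068], [0, 0, 0, 0, 0, 0, 0.072], [0, 0, 0, 0, 0, 0, 0.08], [0, 0, 0, 0, 0, 0, 0.086], [0, 0, 0, 0, 0, 0, 0.086], [0, 0, -0.01, 0, 0, 0, 0.086], [0, 0, -0.04, 0, 0, 0, 0.086], [0, 0, -0.08, 0, 0, 0, 0.086], [0, 0, -0.13, 0, 0, 0, 0.086], [0, 0.03, -0.17, 0, 0, 0, 0.086], [-0.02, 0.07, -0.2, 0, 0, 0, 0.086], [-0.04, 0.11, -0.2, 0, 0, 0, 0.086], [-0.05, 0.14, -0.2, 0, 0, 0, 0.086], [-0.05, 0.14, -0.2, 0, 0, 0, 0.086], [-0.05, 0.14, -0.2, 0, 0, 0, 0.086]]

```text
time_s: 39.8
ee_pos: [0.5003, 0.1473, 0.224]
ee_rot: [-0.0, 0.048, 0.999, -0.0]
ft_force: [-0.4, 0.4, 0.4]
finger_gap: 0.0858
grip_force: 0.0
```

```bash
python3 -c "
from h import *
full(.5,.2,.2,174.3)
s=snap('side','s12')[100:340,180:340];t=snap('top','t12')[130:280,120:400]
o=np.zeros((600,800,3),np.uint8);o[:,:400]=cv2.resize(s,(400,600),interpolation=2);o[:214,400:]=cv2.resize(t,(400,214),interpolation=2)
o[214:,400:]=cv2.resize(snap('side','s12')[170:270,185:285],(400,386),interpolation=2)
cv2.imwrite('pics/c12.png',o[...,::-1])"
```

```text
q [ 0.28   0.84  -1.207  1.866  0.891  1.107  0.195] pos [0.5003 0.1473 0.224 ] F [-0.4  0.4  0.4] gap 0.0858 t 39.8
shift [0.0054 0.0524 0.024 ] rot [-0.     -0.0003  0.0029]
```

View pics/c12.png

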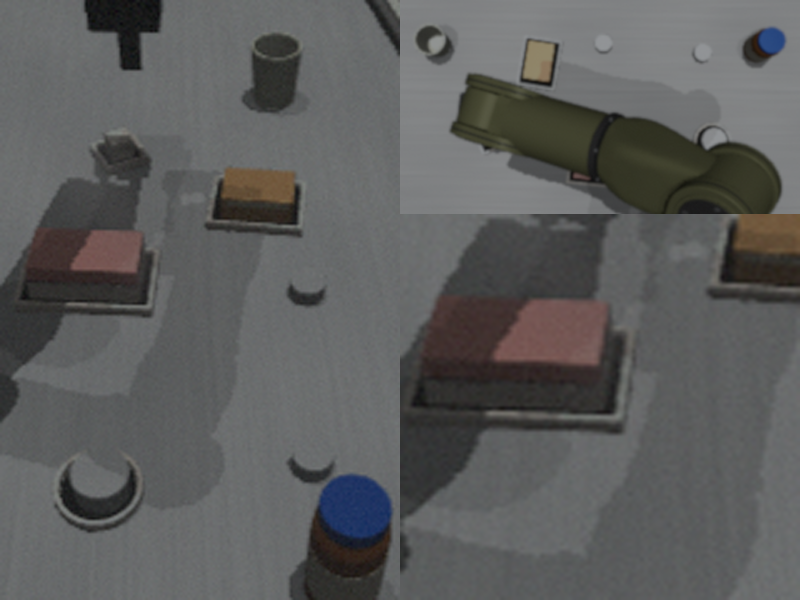

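All four things lie in their trays: tip box (85,270), slide box (258,198), dish (98,480) and cover box (120,150) in the left crop. The bottle and beaker haven't moved, and the arm is clear.

```bash
python3 -c "
from workcell import job_done
print(job_done())"
```

```text
the job is handed in; nothing more can be done
None
```

The pile was taken apart from the top down, all four things were let go in their own trays, and the job was handed in at about 40 s; the last pictures show each lying flat inside its walls with the bottle and beaker unmoved.

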